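# Set the fader and hold the spring tester's slide at its mark

### The arm

A 6-joint arm with a two-finger parallel gripper is mounted at the origin on the work surface. World frame = base frame: x ahead of the robot, y to its left, z up, the work surface at z = 0. Lengths are in m, angles in degrees, forces in N, time in s.
With the tool pointing down it reaches from about 0.4 to 0.825 m from the base axis. Payload 7 kg.
Tool frame: the origin (TCP) lies on the centre line of the jaws, within the pads' length; the fingertips stand 8 mm ahead of it and the grasp point (between the pads) lies 11 mm behind it; z points along the fingers, y is the line along which they close (so a half turn about z gives the same grasp; the last joint's range is limited). The gripper opens to 88 mm and grips with 3 to 60 N. Pads are 19 mm wide; open, the fingers measure 130 mm over their backs; the gripper's body (78 mm by 193 mm) begins 47 mm behind the grasp point.
Start: joints at [-54.826, 20.546, 0.682, 0, -70.136, -16.507], TCP at [0.216, -0.639, 0.235] pointing down, gripper open.
Joint ranges: [-176.03, 176.03], [-82.01, 121.73], [-58.28, 71.71], [-173.87, 95.51], [-174.79, -0.11], [-173.66, 173.66]. Speed limits (degrees/s): [136.94, 136.94, 172.46, 180, 180, 180].

### API

Orientations are given as [roll, pitch, yaw] about the fixed x, y, z axes, in that order (R = Rz(yaw) Ry(pitch) Rx(roll)).
In Python, from plant import r gives the robot as it stands.
- The arm moves only by the tool carry_out, never from a script. Its argument "targets" is a list of rows, each a list of 6 numbers: the shift along the tool's x, y, z scaled (see below), then the turn, a rotation vector about the tool's x, y, z scaled (see below). A call has 1 to 5 rows; each row shifts and turns the commanded pose from where the row before left it, along the tool's axes as they then stand; what a row does not reach is not made up. The controller multiplies each number of a shift by 0.5 m and each number of a turn by 60 degrees. A row lasts 1/8 s, in which the tool goes at most 62.5 mm and 10.7 degrees, less where a joint would pass 70% of its speed; a pose out of reach is approached as far as the arm can. A call with a number of a shift or a turn outside -1 to 1 is refused whole. A call with a gripper value outside its range is refused whole. "hand" is the opening, from 0 (shut) to 1 (fully open), set as the call begins (left out, the last holds). The fingers move at their own pace and stop on an object; "squeeze" is the grip in N (left out, the last holds). Time passes only in rows, so rows that do not move let the fingers close. It gives the time, the measured TCP pose, the force, the opening and the grip force at its end, in the units of the state.
- r.get_state(): the state, without advancing time (a new reading comes with each control period).
- r.capture(name): name is "scene" or "top"; returns the picture (420x560x3 uint8, red, green, blue); there is no depth.
- r.camera_info(name): a dict with "K" (3x3 intrinsics, pixels), "eye" and "attitude" of the camera in the world. Camera axes: x right, y down, z forward; pixel columns grow to the right and rows downward; lengths in m; the calibration is good to about 2 mm. A picture is of the moment at which its call begins. camera_info takes no time and is no camera call.
- r.close_job(): hands the job in; it is judged then, once.
The state is a dict: "time_s": time; "joints": joint angles; "qd": joint speeds; "joint_torque": joint torques, N m; "tcp_pos": TCP position; "eef_rot": TCP orientation; "contact_force": force on the tool from outside, world axes, zero at the start; "moment": the same for the moment, N m; "gripper_width": finger opening in m; "gripper_force": force on a finger pad.
Only numpy, scipy, OpenCV 4.12 (cv2) and the standard library are available. Lean on these libraries where they do the work, as an engineer would, in place of code of your own. Each camera call takes 0.05 s, during which the arm holds its last target. There are 200 camera calls.

### The job

Take a spring reading: first, with the tester's slide still at home, slide the long fader on the grey read-out unit level with the white tab beside its track, leaving the short trim fader and the other things on the bench alone. Then grasp the black paddle of the spring-loaded draw slide, pull it out smoothly until it is level with the white tab at the tester's edge without overrunning it by more than a centimetre, and hold it there: the program finishes while the gripper is still holding the slide steady against its spring.

Things in the scene. Friction and masses are not known exactly. Their poses are not given: they have to be found in the camera images.
- console: grey read-out unit of the spring tester, fixed to the bench, 180 (x) x 220 (y) x 50 mm high with a small display along its +x edge and two faders (sliding caps) on its flat top. Origin under its centre. Its y axis runs along both fader tracks
- fader_top (a point): centre of the top of the long fader's cap, a black block 28 (console x) x 20 (console y) x 34 mm high with a pale line across its top, standing on the console's top, so this point is 84 mm above the bench. Its track runs along console y, 3 mm to -x of the console's middle. The cap slides freely with about 1.5 N of friction and stays where it is left
- fader (a joint): position of the long fader in m: 0 at the console's -y end of its track, 0.12 at the +y end
- fader_tab: white marker tab on a small steel foot, fixed on the console's top, 35 mm to +x (display side) of the long fader's track. Blade 6 mm thick along console y, 22 mm along console x, 20 mm high. Origin at the centre of the blade's underside, axes parallel to the console's. The fader is level with it when fader_top and this origin have the same console y
- trim_top (a point): centre of the top of the short trim fader's cap, a black block 16 x 12 x 14 mm high on its own short track, 63 mm to the -x side of the long fader's track, top 65 mm above the bench. To be left alone
- tester: spring tester, fixed to the bench: grey base plate 360 (x) x 120 (y) x 15 mm; a white spring housing 130 mm long, 70 wide, its top 75 mm above the bench, at the +x end (its front face is 40 mm to +x of the origin); a steel end block, 49 mm tall, at the -x end. Origin under the centre of the base plate. Its -x axis is the direction in which the draw slide is pulled out
- draw_grip (a point): grip point of the draw slide: in the middle of an upright black paddle, 14 mm thick (tester x), 44 mm wide (tester y), reaching from 34 to 100 mm above the bench; this point is 85 mm above the bench, 15 mm under the paddle's top edge. The paddle stands on an aluminium carriage 30 x 88 mm whose top is 38 mm above the bench. At home 53 mm are free between paddle and spring housing
- draw (a joint): how far the draw slide is pulled out, in m: 0 at home against the spring housing side, at most 0.135. A spring always pulls it home with 3.6 N + 60 N/m times this value (about 7 to 10 N at the marker), plus 0.4 N friction; let go, it flies home
- draw_tab: white upright tab on a steel foot, fixed at the +y edge of the tester's base plate. Blade 6 mm thick along tester x, 26 mm along y, from 15 to 60 mm above the bench. Origin at bench height in the blade's middle plane, 58 mm to +y of the tester's centre line, axes parallel to the tester's. The slide is at the mark when draw_grip and this origin have the same tester x
- screwdriver: loose bystander: screwdriver with an orange handle, 200 mm long, 26 mm thick, lying flat; origin under its middle
- jar: loose bystander: small closed jar, 44 mm across, 60 mm tall; origin under its centre
- brown_bottle: loose bystander: brown glass bottle with a black cap, 64 mm across, 115 mm tall; origin under its centre
- wrench: loose bystander: flat steel wrench, 180 mm long, 8 mm thick; origin under its middle
- tape_roll: loose bystander: bare cardboard ring, 90 mm outside, 72 mm inside, 24 mm tall, lying flat; origin under its centre
- parts_tray: loose bystander: small open blue tray with one partition, 110 x 150 x 45 mm; origin under its centre
- test_weight: loose bystander: brass weight with a knob, 40 mm across, 50 mm tall; origin under its centre

How it is judged (in metres and radians):
On the way, in this order (a step that is already met when the one before it is completed fails the run):
1. the long fader is level with its tab (within 6 mm) while the draw slide is still at home (y of fader_top in the frame of fader_tab between -0.006 and 0.006 m and value of joint draw below 0.012 m), for 0.2 s.
2. the draw slide is held by the fingers level with its tab (within 6 mm) (x of draw_grip in the frame of draw_tab between -0.006 and 0.006 m and contact force between the fingers and draw above 4 N and velocity of joint draw between -0.02 and 0.02 m/s), for 0.5 s.
At the end, for the whole second after the job is handed in: the draw slide is held by the fingers, at rest, with the paddle's middle within 6 mm of its tab along the pull direction, the fingers carrying the spring's pull (over 4 N), and the long fader's middle is within 6 mm of its tab along the track (all of step 2 and y of fader_top in the frame of fader_tab between -0.006 and 0.006 m); the arm keeps its last pose, push and grip.
It fails at once if the draw slide is pulled more than 15 mm past its tab (x of draw_grip in the frame of draw_tab below -0.015 m).
It fails at once if the trim fader is shifted by more than 6 mm (distance of trim_top from where it was at the start of the episode above 0.006 m).
It fails at once if one of the loose bystanders is pushed away by more than 40 mm (distance of any of screwdriver, jar, brown_bottle, wrench, tape_roll, parts_tray, test_weight from where it was at the start of the episode above 0.04 m).
It also fails if it takes over 54 s, if anything falls off the work surface, if the arm or the gripper's body presses on something with over 40 N, if the wrist force passes 120 N, or if a joint passes its speed limit or range.

## Working session

There is one attempt and no reset: what is moved stays moved. The work goes in short steps, Python scripts to look and compute and a tool call to move; the robot and the scene stay as the last step left them, time stands still between calls to the robot, and variables do not carry over. Pictures are saved under pics/ and viewed, at most 10 in all, crops included, and the job is handed in when it is done.

Besides the shell and the picture viewer there is one more tool, called after "Call:" as name(argument=value, ...), one argument or row to a line, values as JSON. carry_out: Moves the arm, as the interface text tells. Its arguments: {"type":"object","properties":{"targets":{"type":"array","items":{"type":"array","items":{"type":"number","minimum":-1,"maximum":1}}},"hand":{"type":"number"},"squeeze":{"type":"number"}},"required":["targets"]}

```bash
mkdir -p pics; python3 - <<'E'
from plant import r
import cv2
for n in("scene","top"):
    cv2.imwrite(f"pics/{n}0.png",r.capture(n)[:,:,::-1]); i=r.camera_info(n); print(n,i)
s=r.get_state();print(s)
E
```

```text
scene {'K': array([[399.95353565,   0.        , 284.82376865],
       [  0.        , 399.95353565, 205.69806921],
       [  0.        ,   0.        ,   1.        ]]), 'eye': array([ 1.43907291, -0.3560366 ,  0.63923541]), 'attitude': array([-122.13548754,    0.66236341,   67.20036312])}
top {'K': array([[411.13995789,   0.        , 284.14477363],
       [  0.        , 411.13995789, 205.5558558 ],
       [  0.        ,   0.        ,   1.        ]]), 'eye': array([ 0.3923519 , -0.01803326,  1.37590715]), 'attitude': array([-169.85763143,    0.96543691,  -90.16044797])}
{'time_s': 0.1, 'joints': array([-5.48253016e+01,  2.05859806e+01,  6.37313140e-01, -1.58041782e-02,
       -7.01367458e+01, -1.65065022e+01]), 'qd': array([-0.00531195, -0.13284159,  0.08030826,  0.08943806,  0.11390853,
        0.02021209]), 'joint_torque': array([-1.18828135e-03, -5.84165204e+01,  2.93754208e+01,  7.01563686e+00,
        1.01651932e-02, -5.41978920e-05]), 'tcp_pos': array([ 0.21587191, -0.6390832 ,  0.23372471]), 'eef_rot': array([ 1.79913885e+02, -1.00244973e-02, -1.61337177e+02]), 'contact_force': array([ 0.58456021, -0.48630915, -0.0422129 ]), 'moment': array([-0.00811606, -0.00912724,  0.01398842]), 'gripper_force': 0.0, 'gripper_width': 0.0872990293151525}
```

View pics/top0.png

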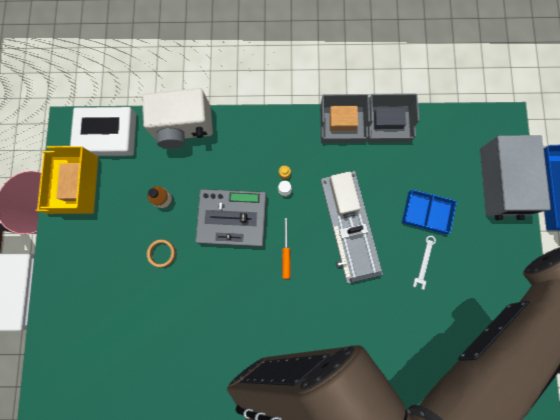

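View pics/scene0.png

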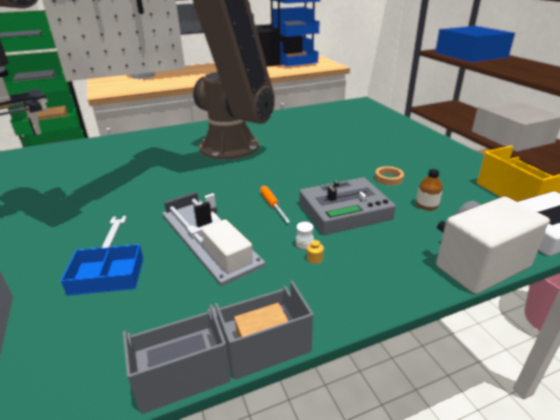

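The top view shows the console at (231,218), with its cap near (243,217) and white tab near (222,205). The tester runs from (345,180) to (365,275), with its paddle at (353,230) and tab near (340,264). I'll enlarge both.

```bash
cat > h.py <<'E'
import numpy as np,cv2
from scipy.spatial.transform import Rotation as R
from plant import r
def ray(n,uv):
    i=r.camera_info(n); d=np.linalg.inv(i["K"])@[uv[0],uv[1],1]
    return np.array(i["eye"]),R.from_euler("xyz",i["attitude"],degrees=True).as_matrix()@d
def onz(n,uv,z):
    e,d=ray(n,uv); return e+d*(z-e[2])/d[2]
def proj(n,p):
    i=r.camera_info(n); c=R.from_euler("xyz",i["attitude"],degrees=True).as_matrix().T@(np.array(p)-i["eye"]); q=i["K"]@c; return q[:2]/q[2]
E
python3 - <<'E'
import cv2,numpy as np
a=cv2.imread("pics/top0.png");b=cv2.imread("pics/scene0.png")
z=lambda i,x,y,w,h,s:cv2.resize(i[y:y+h,x:x+w],None,fx=s,fy=s,interpolation=cv2.INTER_CUBIC)
A=np.hstack([z(a,190,185,80,65,5),z(a,315,165,75,124,325/65/2*1.0) if 0 else cv2.copyMakeBorder(z(a,315,170,80,120,5),0,0,0,0,0)[:325]])
cv2.imwrite("pics/c1.png",z(a,190,185,80,65,9)); cv2.imwrite("pics/c2.png",z(a,315,165,75,120,5))
cv2.imwrite("pics/c3.png",z(b,150,170,260,110,3))
E
```

```text
(no output)
```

View pics/c1.png

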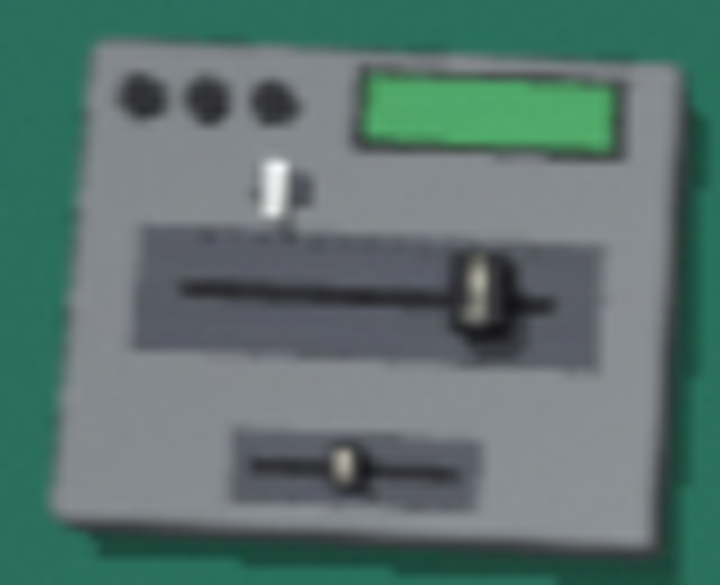

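View pics/c2.png

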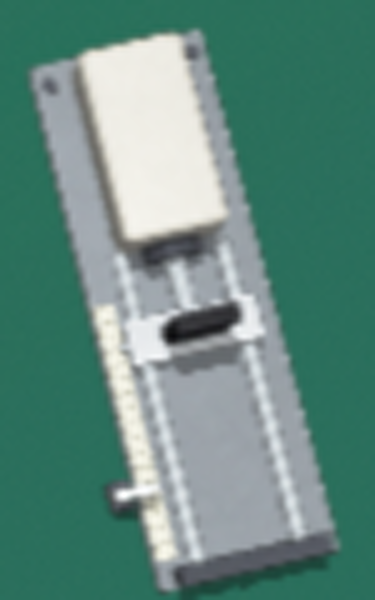

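View pics/c3.png

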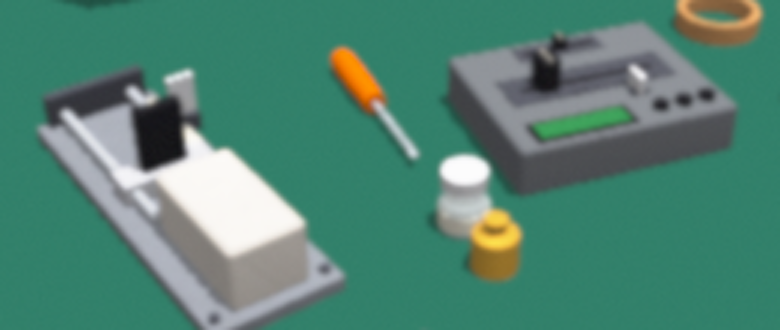

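In the close-ups, the fader's pale line is at c1 (480,283) and its tab blade spans x 258–292, y 160–218. The paddle's top is at c2 (163–240, 303–345) and the draw tab at (112–158, 485–508). The scene view shows both tabs clearly.

```bash
python3 - <<'E'
from h import *
np.set_printoptions(precision=4,suppress=True)
c1=lambda x,y:(190+(x+.5)/9-.5,185+(y+.5)/9-.5)
c2=lambda x,y:(315+(x+.5)/5-.5,165+(y+.5)/5-.5)
c3=lambda x,y:(150+(x+.5)/3-.5,170+(y+.5)/3-.5)
T=lambda p,z:onz("top",p,z)
print("console corners",*[T(c1(*p),.05) for p in[(97,40),(682,65),(657,540),(52,512)]])
print("cap",T(c1(480,283),.084),"track ends",T(c1(180,288),.05),T(c1(552,306),.05),"trim",T(c1(346,466),.065))
print("tab L@70",T(c1(258,188),.07),"R@50",T(c1(292,188),.05),"mid60",T(c1(275,188),.06))
print("tester corners",*[T(c2(*p),.015) for p in[(33,70),(200,32),(338,545)]],"housing",*[T(c2(*p),.075) for p in[(80,55),(180,33),(227,217),(125,242)]])
print("paddle top",T(c2(165,325),.1),T(c2(240,308),.1),"tab",T(c2(112,497),.06),T(c2(158,490),.06))
print("scene paddle top corners",*[onz("scene",c3(*p),.1) for p in[(133,108),(180,95)]],"tab top",*[onz("scene",c3(*p),.06) for p in[(167,77),(194,72)]])
print("scene cap",onz("scene",c3(545,55),.084),"tab",onz("scene",c3(636,70),.07))
# subpixel white blobs
im=cv2.imread("pics/top0.png").astype(float).min(2)
for n,(x,y,w,h) in dict(ftab=(214,200,14,12),).items():
    print(n);print(im[y:y+h,x:x+w].astype(int))
print(im[258:270,333:350].astype(int))
E
```

```text
console corners [0.687  0.2811 0.05  ] [0.6762 0.0656 0.05  ] [0.5023 0.0736 0.05  ] [0.5133 0.2916 0.05  ]
cap [0.5905 0.1345 0.084 ] track ends [0.5945 0.2478 0.05  ] [0.5872 0.1123 0.05  ] trim [0.5278 0.1836 0.065 ]
tab L@70 [0.6277 0.2167 0.07  ] R@50 [0.6312 0.2078 0.05  ] mid60 [0.6294 0.2123 0.06  ]
tester corners [ 0.7282 -0.122   0.015 ] [ 0.754 -0.236  0.015] [ 0.4092 -0.3142  0.015 ] housing [ 0.7232 -0.1481  0.075 ] [ 0.7375 -0.2134  0.075 ] [ 0.6158 -0.2396  0.075 ] [ 0.6   -0.174  0.075]
paddle top [ 0.5435 -0.1945  0.1   ] [ 0.5539 -0.2414  0.1   ] tab [ 0.439  -0.1633  0.06  ] [ 0.4433 -0.1924  0.06  ]
scene paddle top corners [ 0.5515 -0.2407  0.1   ] [ 0.5469 -0.199   0.1   ] tab top [ 0.4434 -0.1908  0.06  ] [ 0.4446 -0.1648  0.06  ]
scene cap [0.5885 0.1358 0.084 ] tab [0.6265 0.2123 0.07  ]
ftab
[[131 132 132 132 132 131 131 132 132 131 132 133 132 130]
 [133 131 132 131 133 133 133 133 131 133 132 133 132 132]
 [131 132 131 132 133 147 161 148 133 132 132 133 133 133]
 [131 132 132 132 133 186 235 217 137 128 131 133 133 133]
 [132 132 132 131 129 188 235 201 1
[... 590 characters left out ...]
 42  42  45  46  52  65 133 206 228 226 219 195 159 163 199]
 [ 41  42  42  47  61  77  89  87 124 201 220 194 201 202 164 156 177]
 [ 44  42  41  60  85 106 127 128 158 223 244 242 240 226 170 148 157]
 [ 42  42  45  65 104 185 239 239 238 241 244 237 213 201 186 149 155]
 [ 42  43  43  58 102 188 234 210 158 143 166 164 148 167 176 157 163]
 [ 42  41  42  47  75 111 121 103  77  82 126 148 150 174 190 160 154]
 [ 43  43  42  42  63  79  66  60  56  64 113 148 161 188 210 167 144]
 [ 41  43  44  41  46  49  38  34  36  60 135 197 207 202 220 190 144]
 [ 43  42  43  42  38  33  31  30  32  53 132 206 228 229 224 197 159]
 [ 43  43  42  42  43  41  40  40  41  54 117 196 228 231 223 201 162]]
```

Call:
carry_out(
  targets=[
    [0,0,0,0,0,0.121],
    [0,0,0,0,0,0.121],
    [0,0,0,0,0,0.121],
    [-0.044,0.106,0,0,0,0],
    [-0.044,0.106,0,0,0,0],
  ],
  hand=0.6,
)

```text
time_s: 0.72
tcp_pos: [0.2657, -0.5349, 0.2335]
eef_rot: [179.9, -0.1, 176.8]
contact_force: [0.3, 0.4, -0.0]
gripper_width: 0.0531
gripper_force: 0.0
```

Call:
carry_out(
  targets=[
    [-0.044,0.106,0,0,0,0],
    [-0.044,0.106,0,0,0,0],
    [-0.044,0.106,0,0,0,0],
    [-0.044,0.106,0,0,0,0],
    [-0.044,0.106,0,0,0,0],
  ],
)

```text
time_s: 1.35
tcp_pos: [0.3903, -0.2756, 0.2345]
eef_rot: [180.0, 0.0, 176.9]
contact_force: [1.3, 0.1, 0.9]
gripper_width: 0.0529
gripper_force: 0.0
```

Call:
carry_out(
  targets=[
    [-0.044,0.106,0,0,0,0],
    [-0.044,0.106,0,0,0,0],
    [-0.044,0.106,0,0,0,0],
    [-0.044,0.106,0,0,0,0],
    [0,0,0,0,0,0],
  ],
)

```text
time_s: 1.98
tcp_pos: [0.4905, -0.0675, 0.2341]
eef_rot: [180.0, -0.0, 177.1]
contact_force: [-0.6, 0.5, 0.7]
gripper_width: 0.0526
gripper_force: 0.0
```

Call:
carry_out(
  targets=[
    [-0.044,0.104,0,0,0,0],
    [-0.044,0.104,0,0,0,0],
    [-0.044,0.104,0,0,0,0],
    [-0.044,0.104,0,0,0,0],
    [0,0,0.08,0,0,0],
  ],
)

```text
time_s: 2.6
tcp_pos: [0.5915, 0.1356, 0.1958]
eef_rot: [179.9, 0.3, 177.0]
contact_force: [-0.4, -1.7, -1.2]
gripper_width: 0.0525
gripper_force: 0.0
```

Call:
carry_out(
  targets=[
    [0,0,0.06,0,0,0],
    [0,0,0.04,0,0,0],
    [0,0,0,0,0,0],
  ],
)

```text
time_s: 2.98
tcp_pos: [0.5873, 0.1312, 0.1427]
eef_rot: [-179.9, -0.2, 176.8]
contact_force: [0.3, 0.0, 0.6]
gripper_width: 0.0527
gripper_force: 0.0
```

```bash
python3 - <<'E'
from h import *
s=r.get_state();print(s["tcp_pos"],s["eef_rot"])
a=r.capture("top")[:,:,::-1];b=r.capture("scene")[:,:,::-1]
z=lambda i,x,y,w,h,s:cv2.resize(i[y:y+h,x:x+w],(400,400),interpolation=cv2.INTER_CUBIC)
cv2.imwrite("pics/d1.png",np.hstack([z(a,180,160,100,100,4),z(b,290,130,120,120,4)]))
E
```

```text
[0.58728846 0.13115979 0.14272465] [-179.88230242   -0.20473102  176.83968364]
```

View pics/d1.png

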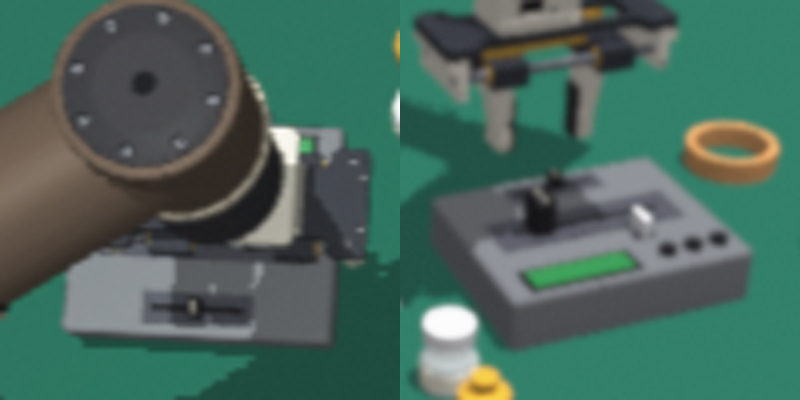

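The fingers straddle the cap from above: in the scene half, the tips are at (500,150) and (578,135), with the cap at (540,200). Next I lower and grip.

Call:
carry_out(
  targets=[
    [-0.004,0.008,0.05,0,0,0],
    [0,0,0.05,0,0,0],
    [0,0,0.035,0,0,0],
    [0,0,0.024,0,0,0],
    [0,0,0,0,0,0],
  ],
)

```text
time_s: 3.7
tcp_pos: [0.5905, 0.1361, 0.0647]
eef_rot: [-180.0, -0.0, 176.9]
contact_force: [0.7, -0.3, 0.0]
gripper_width: 0.0527
gripper_force: 0.0
```

Call:
carry_out(
  targets=[
    [0,0,0,0,0,0],
    [0,0,0,0,0,0],
    [0,0,0,0,0,0],
    [0,0,0,0,0,0],
    [0,0,0,0,0,0],
  ],
  hand=0,
  squeeze=8,
)

```text
time_s: 4.32
tcp_pos: [0.5908, 0.1363, 0.0654]
eef_rot: [180.0, 0.0, 176.9]
contact_force: [-1.8, -0.8, 3.2]
gripper_width: 0.0198
gripper_force: 8.0
```

Call:
carry_out(
  targets=[
    [0,0.032,0,0,0,0],
    [0,0.032,0,0,0,0],
    [0,0.032,0,0,0,0],
    [0,0.032,0,0,0,0],
    [0,0.028,0,0,0,0],
  ],
)

```text
time_s: 4.95
tcp_pos: [0.5951, 0.2159, 0.0654]
eef_rot: [180.0, 0.0, 176.9]
contact_force: [-0.3, -1.4, 5.2]
gripper_width: 0.0204
gripper_force: 8.0
```

Call:
carry_out(
  targets=[
    [0,0,0,0,0,0],
    [0,0,0,0,0,0],
  ],
)

```text
time_s: 5.2
tcp_pos: [0.5952, 0.2164, 0.0654]
eef_rot: [179.9, 0.1, 177.0]
contact_force: [-0.9, 1.1, 5.4]
gripper_width: 0.0201
gripper_force: 8.0
```

```bash
python3 - <<'E'
from h import *
s=r.get_state();print(s["tcp_pos"],s["contact_force"])
b=r.capture("scene")[:,:,::-1]
cv2.imwrite("pics/e1.png",cv2.resize(b[150:240,290:400],None,fx=6,fy=6,interpolation=cv2.INTER_CUBIC))
E
```

```text
[0.59518091 0.21635996 0.06537698] [-0.91856265  1.13984391  5.38072415]
```

View pics/e1.png

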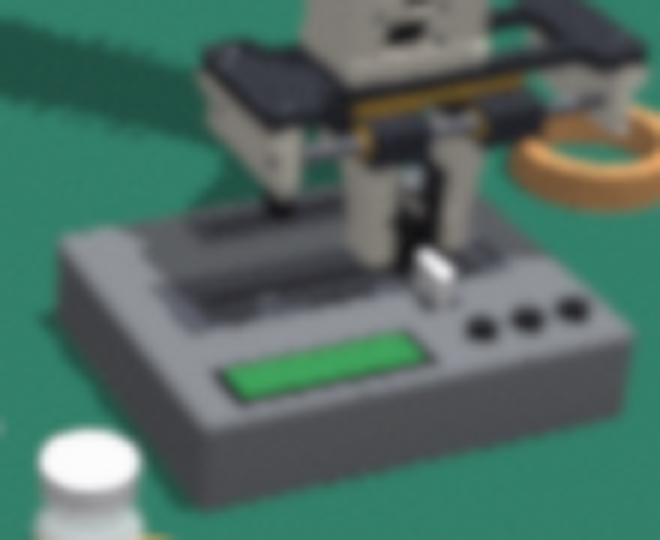

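The cap sits between the fingers beside the tab at (435,275). By TCP position it's about 2 mm past, so I'll correct that, release, lift and check.

Call:
carry_out(
  targets=[
    [0,-0.004,0,0,0,0],
    [0,0,0,0,0,0],
  ],
)

```text
time_s: 5.5
tcp_pos: [0.595, 0.2135, 0.0654]
eef_rot: [179.9, 0.0, 176.9]
contact_force: [-2.1, 1.9, 4.6]
gripper_width: 0.0201
gripper_force: 8.0
```

Call:
carry_out(
  targets=[
    [0,0,0,0,0,0],
    [0,0,0,0,0,0],
    [0,0,0,0,0,0],
    [0,0,-0.06,0,0,0],
    [0,0,-0.1,0,0,0],
  ],
  hand=0.55,
)

```text
time_s: 6.12
tcp_pos: [0.5937, 0.2114, 0.1439]
eef_rot: [-179.8, -0.2, 176.9]
contact_force: [1.2, 0.6, 0.4]
gripper_width: 0.048
gripper_force: 0.0
```

Call:
carry_out(
  targets=[
    [0,0,-0.1,0,0,0],
    [0.06,-0.1,0,0,0,0],
    [0.06,-0.1,0,0,0,0],
    [0.06,-0.1,0,0,0,0],
    [0.06,-0.1,0,0,0,0],
  ],
)

```text
time_s: 6.75
tcp_pos: [0.4629, 0.0176, 0.1951]
eef_rot: [180.0, 0.0, 176.9]
contact_force: [0.9, 0.1, -0.0]
gripper_width: 0.0483
gripper_force: 0.0
```

```bash
python3 - <<'E'
from h import *
s=r.get_state();print(s["time_s"],s["tcp_pos"],s["eef_rot"],s["gripper_width"])
a=r.capture("top")[:,:,::-1]; cv2.imwrite("pics/f0.png",a)
cv2.imwrite("pics/f1.png",cv2.resize(a[185:250,190:270],None,fx=9,fy=9,interpolation=cv2.INTER_CUBIC))
E
```

```text
6.75 [0.46285361 0.01762056 0.1950548 ] [1.79993877e+02 1.36721665e-02 1.76901562e+02] 0.04833910353411487
```

View pics/f1.png

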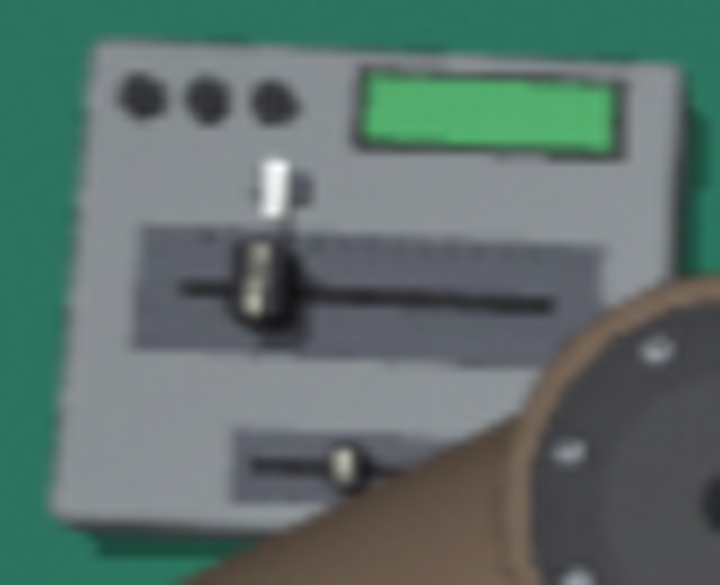

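The pale line is now at c1 (258,277), with the tab blade at (275,188). I'll compute the offset and the paddle plan from this.

```bash
python3 - <<'E'
from h import *
np.set_printoptions(precision=4,suppress=True)
a=cv2.imread("pics/f0.png")
c1=lambda x,y:(190+(x+.5)/9-.5,185+(y+.5)/9-.5)
p=onz("top",c1(258,277),.084); q=onz("top",c1(275,188),.06)
yh=np.array([.054,.9985,0]); print(p,q,(p-q)@yh)
# expected tab blade pixel outline for tab at console-y equal to the cap
for dy in(-.003,0,.003):
    c=p+(.035*np.array([.9985,-.054,0]))+dy*yh
    print([((np.array(proj("top",[*(c+s*.003*yh)[:2],z]))-[190,185]+.5)*9-.5) for s,z in((1,.07),(-1,.05))])
E
```

```text
[0.5931 0.2134 0.084 ] [0.6294 0.2123 0.06  ] -0.0009167154128966467
[array([272.515 , 186.8381]), array([298.2322, 197.301 ])]
[array([264.2182, 186.4424]), array([290.054 , 196.9105])]
[array([255.9224, 186.0468]), array([281.8766, 196.52  ])]
```

```bash
python3 - <<'E'
import cv2,numpy as np
b=cv2.imread("pics/scene0.png");a=cv2.imread("pics/top0.png")
A=cv2.resize(b[188:228,190:222],(480,600),interpolation=cv2.INTER_CUBIC)
B=cv2.resize(a[220:270,334:366],None,fx=10,fy=10,interpolation=cv2.INTER_CUBIC)[:, :320]
B=cv2.copyMakeBorder(B,0,100,0,0,cv2.BORDER_CONSTANT)
cv2.imwrite("pics/g1.png",np.hstack([A,B]))
E
```

```text
(no output)
```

View pics/g1.png

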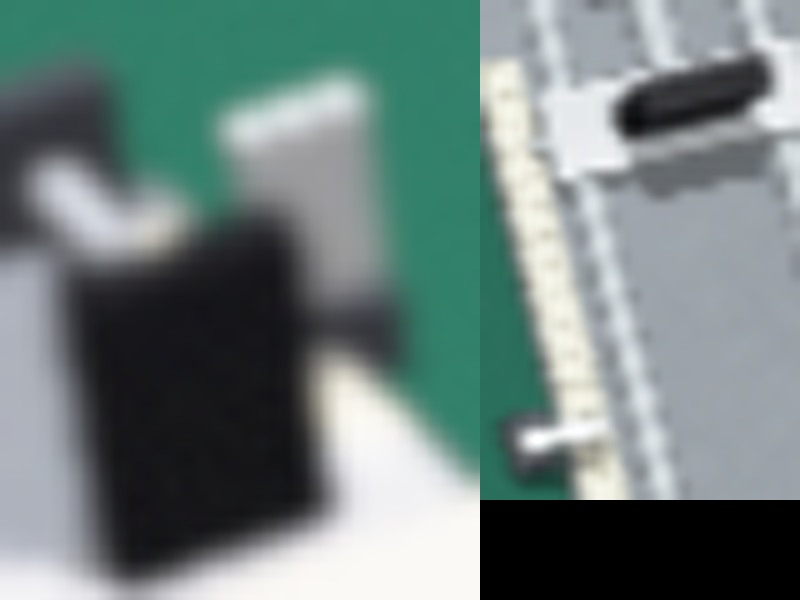

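The scene half shows the tab's top strip running from (232,130) to (355,95), and the paddle's far top edge from (75,262) to (285,215). The top half shows the blade centred at (562,434) and the paddle top at (697,97).

```bash
python3 - <<'E'
from h import *
np.set_printoptions(precision=4,suppress=True)
s=lambda x,y:(190+(x+.5)/15-.5,188+(y+.5)/15-.5)
t=lambda x,y:(334+(x-480+.5)/10-.5,220+(y+.5)/10-.5)
xh=np.array([.9754,.2207,0]);yh=np.array([-.2207,.9754,0])
for n,p in dict(tabS=onz("scene",s(293,112),.06),tabT=onz("top",t(562,434),.06),padS=onz("scene",s(182,240),.1)+.007*xh,padT=onz("top",t(697,97),.1)).items(): print(n,p,p@xh,p@yh)
E
```

```text
tabS [ 0.4459 -0.1805  0.06  ] 0.39506128879332636 -0.2745060422863474
tabT [ 0.4422 -0.1784  0.06  ] 0.3919950095461792 -0.2715743504256388
padS [ 0.556  -0.2189  0.1   ] 0.4940440609354767 -0.33624196144810564
padT [ 0.5445 -0.2183  0.1   ] 0.48294035521724 -0.33305564010398087
```

Call:
carry_out(
  targets=[
    [0,0,0,0,0,0.155],
    [0,0,0,0,0,0.155],
    [0,0,0,0,0,0.155],
    [0,0,0,0,0,0.155],
    [0,0,0,0,0,0.155],
  ],
  hand=0.48,
)

```text
time_s: 7.42
tcp_pos: [0.4641, 0.019, 0.195]
eef_rot: [-180.0, -0.0, 130.1]
contact_force: [-0.6, 0.3, -0.6]
gripper_width: 0.0419
gripper_force: 0.0
```

Call:
carry_out(
  targets=[
    [0,0,0,0,0,0.155],
    [0,0,0,0,0,0.155],
    [0,0,0,0,0,0.155],
    [0,0,0,0,0,0],
  ],
)

```text
time_s: 7.92
tcp_pos: [0.4821, -0.0406, 0.1882]
eef_rot: [179.9, -6.0, 106.7]
contact_force: [-0.4, 0.3, -0.8]
gripper_width: 0.0421
gripper_force: 0.0
```

```bash
python3 - <<'E'
from plant import r
s=r.get_state();print(s["joints"].round(1),s["tcp_pos"],s["eef_rot"],s["gripper_width"])
E
```

```text
[  13.5    6.1  -22.4   -6.8  -61.9 -173.6] [ 0.48207571 -0.04063458  0.1882086 ] [179.87766335  -5.98850208 106.65921496] 0.04209663849627338
```

```bash
cat > go.py <<'E'
import sys
from h import *
# rows toward a pose: translation (tool frame) then rotation, scaled units
def need(pos,yaw):
    s=r.get_state(); Rc=R.from_euler("xyz",s["eef_rot"],degrees=True); Rt=R.from_euler("xyz",[180,0,yaw],degrees=True)
    print("t",s["time_s"],s["tcp_pos"].round(4),"shift units",(Rc.inv().apply(np.array(pos)-s["tcp_pos"])/.5).round(4),"turn units",(np.degrees((Rc.inv()*Rt).as_rotvec())/60).round(4),"q6",s["joints"][5].round(1))
need([float(v) for v in sys.argv[1:4]],float(sys.argv[4]))
E
python3 go.py .5498 -.2186 .19 102.75
```

```text
t 7.925 [ 0.4821 -0.0406  0.1882] shift units [-0.3774  0.0278 -0.0431] turn units [-0.0014 -0.0998  0.065 ] q6 -173.6
```

Call:
carry_out(
  targets=[
    [-0.095,0.007,-0.01,0,0,0],
    [-0.095,0.007,-0.01,0,0,0],
    [-0.095,0.007,-0.01,0,-0.05,0.0],
    [-0.09,0.007,-0.01,0,-0.05,0],
    [0,0,0,0,0,0],
  ],
)

```text
time_s: 8.55
tcp_pos: [0.5503, -0.2162, 0.1911]
eef_rot: [179.9, 0.1, 106.9]
contact_force: [-0.3, 0.6, -0.7]
gripper_width: 0.0422
gripper_force: 0.0
```

```bash
python3 go.py .5498 -.2186 .19 102.75
```

```text
t 8.55 [ 0.5503 -0.2162  0.1911] shift units [-0.0043 -0.0024  0.0022] turn units [0.002  0.0017 0.0693] q6 -160.6
```

Call:
carry_out(
  targets=[
    [-0.004,-0.002,0,0,0,0.069],
    [0,0,0.06,0,0,0],
    [0,0,0.06,0,0,0],
    [0,0,0.02,0,0,0],
    [0,0,0,0,0,0],
  ],
)

```text
time_s: 9.18
tcp_pos: [0.5498, -0.2167, 0.1216]
eef_rot: [179.9, 0.0, 102.8]
contact_force: [0.1, -0.7, 0.6]
gripper_width: 0.0418
gripper_force: 0.0
```

```bash
python3 go.py .5498 -.2186 .074 102.75
```

```text
t 9.175 [ 0.5498 -0.2167  0.1216] shift units [-0.0036 -0.001   0.0951] turn units [0.002  0.0005 0.0016] q6 -164.6
```

Call:
carry_out(
  targets=[
    [-0.003,0,0.03,0,0,0],
    [0,0,0.03,0,0,0],
    [0,0,0.02,0,0,0],
    [0,0,0.015,0,0,0],
    [0,0,0,0,0,0],
  ],
)

```text
time_s: 9.8
tcp_pos: [0.55, -0.2187, 0.0734]
eef_rot: [179.9, 0.0, 102.8]
contact_force: [0.9, -0.9, -0.1]
gripper_width: 0.0422
gripper_force: 0.0
```

Call:
carry_out(
  targets=[
    [0,0,0,0,0,0],
    [0,0,0,0,0,0],
    [0,0,0,0,0,0],
    [0,0,0,0,0,0],
  ],
  hand=0,
  squeeze=30,
)

```text
time_s: 10.3
tcp_pos: [0.549, -0.2191, 0.0743]
eef_rot: [180.0, 0.0, 102.8]
contact_force: [-3.6, -1.3, 3.8]
gripper_width: 0.0141
gripper_force: 30.0
```

```bash
python3 go.py .4440 -.1940 .074 102.75; python3 - <<'E'
from h import *
p=r.get_state()["tcp_pos"];print(p@[.9754,.2207,0],p@[-.2207,.9754,0])
E
```

```text
t 10.3 [ 0.549  -0.2191  0.0743] shift units [ 0.0953 -0.1936  0.0004] turn units [0.0006 0.0003 0.0004] q6 -164.4
0.48709460699405077 -0.3348467716464231
```

Call:
carry_out(
  targets=[
    [0,-0.015,0,0,0,0],
    [0,-0.025,0,0,0,0],
    [0,-0.03,0,0,0,0],
    [0,-0.03,0,0,0,0],
    [0,-0.025,0,0,0,0],
  ],
)

```text
time_s: 10.92
tcp_pos: [0.4909, -0.2323, 0.0743]
eef_rot: [179.6, 0.1, 102.8]
contact_force: [7.1, 3.8, -3.3]
gripper_width: 0.0141
gripper_force: 30.0
```

Call:
carry_out(
  targets=[
    [0,-0.02,0,0,0,0],
    [0,-0.015,0,0,0,0],
    [0,-0.01,0,0,0,0],
    [0,0,0,0,0,0],
    [0,0,0,0,0,0],
  ],
)

```text
time_s: 11.55
tcp_pos: [0.4696, -0.2371, 0.0743]
eef_rot: [179.6, 0.1, 102.8]
contact_force: [7.0, 4.2, -3.3]
gripper_width: 0.014
gripper_force: 30.0
```

```bash
python3 - <<'E'
from h import *
s=r.get_state();p=s["tcp_pos"];print(p@[.9754,.2207,0],p@[-.2207,.9754,0],s["contact_force"],s["gripper_width"])
b=r.capture("scene")[:,:,::-1];a=r.capture("top")[:,:,::-1]
cv2.imwrite("pics/h0.png",b);cv2.imwrite("pics/h0t.png",a)
cv2.imwrite("pics/h1.png",np.hstack([cv2.resize(b[180:230,165:215],(500,500),interpolation=cv2.INTER_CUBIC),cv2.resize(a[215:285,320:360],(286,500),interpolation=cv2.INTER_CUBIC)]))
E
```

```text
0.40568989600374256 -0.33490535537501404 [ 6.98270448  4.17211631 -3.29810469] 0.013963434479899514
```

View pics/h1.png

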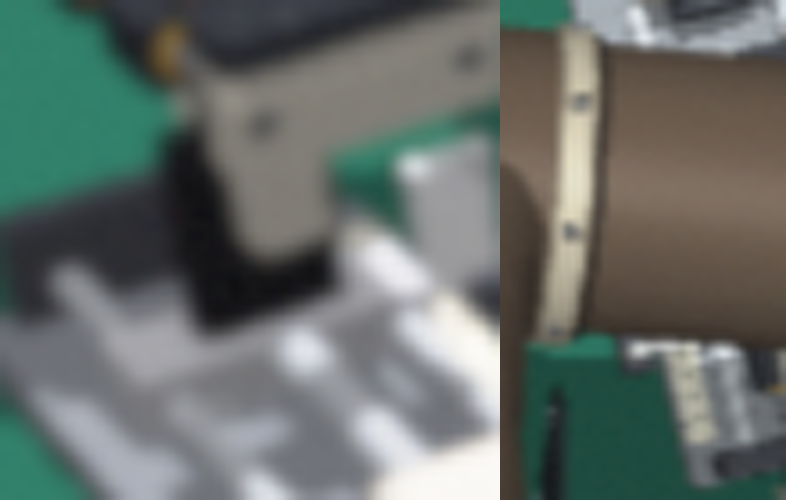

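The paddle's lower front edge is at h1 (205,330) to (340,290), and the tab's top strip is at (400,165) to (490,138). I'll use that edge to check the camera against the TCP.

```bash
python3 - <<'E'
from h import *
np.set_printoptions(precision=4,suppress=True)
s=lambda x,y:(165+(x+.5)/10-.5,180+(y+.5)/10-.5)
g=lambda x,y:(190+(x+.5)/15-.5,188+(y+.5)/15-.5)
X=np.array([.9754,.2207,0]);Y=np.array([-.2207,.9754,0])
for n,c,z in[("padbotL",s(205,330),.038),("padbotR",s(340,290),.038),("tabtop L",s(402,168),.06),("home padbot L",g(125,580),.038),("home padbot R",g(330,515),.038),
 ("tabfront top L",g(228,143),.06),("tabfront top R",g(370,110),.06),("tabback L",g(218,118),.06),("tabback R",g(355,75),.06)]:
    p=onz("scene",c,z);print(n,p@X,p@Y)
b=cv2.imread("pics/scene0.png").min(2)
print(b[190:206,202:218])
E
```

```text
padbotL 0.40660991060400836 -0.3563058992695079
padbotR 0.4099920825369335 -0.31725002298504984
tabtop L 0.39455610187376783 -0.2877934065224259
home padbot L 0.4884018060032168 -0.35607123968377535
home padbot R 0.4916232126141382 -0.31796322770480917
tabfront top L 0.398156113153313 -0.2895944329171278
tabfront top R 0.4031795934717927 -0.2623497268205362
tabback L 0.3885434702418244 -0.2870112268488374
tabback R 0.3895005923494052 -0.25857677716478217
[[ 49  51  49  49  51  50  50  51  50  49  49  50  49  51  49  49]
 [ 50  51  52  50  50  50  51  50  51  51  54  54  51  50  49  50]
 [ 49  49  51  50  50  51  53  56  65  79  89  82  64  53  51  50]
 [ 50  50  50  54  58  65  80  97 117 144 160 140 100  65  52  51]
 [ 50  52  58  76  96 117 146 168 181 200 210 183 129  78  53  50]
 [ 49  57  87 133 165 180 200 215 209 203 200 177 128  79  53  51]
 [ 51  62 112 174 208 208 203 202 191 177 170 154 118  76  54  51]
 [ 51  59 104 160 191 190 176 171 167 160 156 145 116  79  55  51]
 [ 52  54  80 122 154 163 161 158 156 155 154 145 120  84  58  50]
 [ 56  53  69 103 134 150 153 155 155 155 154 146 122  87  60  52]
 [ 75  59  65  94 123 139 144 149 153 155 155 147 125  91  62  51]
 [108  72  62  79  99 110 120 134 147 154 155 148 130  95  66  52]
 [125  83  58  60  68  73  87 110 137 150 155 151 134 102  68  53]
 [108  70  49  45  46  47  58  88 124 146 154 152 139 107  72  53]
 [ 74  50  40  38  36  32  40  69 110 139 152 153 141 111  75  54]
 [ 45  36  31  30  26  25  29  56  98 132 148 149 138 111  76  56]]
```

Call:
carry_out(
  targets=[
    [0,-0.008,0,0,0,0],
    [0,-0.008,0,0,0,0],
    [0,-0.007,0,0,0,0],
    [0,0,0,0,0,0],
    [0,0,0,0,0,0],
  ],
)

```text
time_s: 12.28
tcp_pos: [0.4586, -0.2396, 0.0743]
eef_rot: [179.6, 0.1, 102.8]
contact_force: [7.7, 4.8, -3.3]
gripper_width: 0.0138
gripper_force: 30.0
```

Call:
carry_out(
  targets=[
    [0,0,0,0,0,0],
    [0,0,0,0,0,0],
    [0,0,0,0,0,0],
    [0,0,0,0,0,0],
    [0,0,0,0,0,0],
  ],
)

```text
time_s: 12.9
tcp_pos: [0.4586, -0.2396, 0.0743]
eef_rot: [179.6, 0.1, 102.8]
contact_force: [8.5, 5.1, -3.8]
gripper_width: 0.0139
gripper_force: 30.0
```

```bash
python3 - <<'E'
from h import *
s=r.get_state();p=s["tcp_pos"];print(p@[.9754,.2207,0],p@[-.2207,.9754,0],s["contact_force"],s["gripper_width"],s["qd"].round(2))
b=r.capture("scene")[:,:,::-1];cv2.imwrite("pics/i0.png",b)
# dark-paddle lower front edge: half-level row per column, as at home and now; blade foot front edge for comparison
X=np.array([.9754,.2207,0])
for f in("scene0","h0","i0"):
    g=cv2.imread(f"pics/{f}.png").max(2).astype(float); o=[]
    u0=205 if f=="scene0" else 190
    for u in range(u0-6,u0+8):
        c=g[190:232,u]; k=np.where(c<45)[0]
        if len(k)==0: continue
        k=k[-1]
        while k+1<len(c) and c[k]<90: k+=1
        v=190+k-1+(90-c[k-1])/(c[k]-c[k-1]); o.append((u,round(v,1),round(float(onz("scene",(u,v),.038)@X),4)))
    print(f,o)
E
```

```text
0.3944756566903056 -0.3348828984221501 [ 8.48609902  5.07470465 -3.80232793] 0.013851480955519307 [-0.03 -0.01 -0.03 -0.03  0.07  0.04]
scene0 [(199, np.float64(226.0), 0.4893), (200, np.float64(225.7), 0.4895), (201, np.float64(225.3), 0.4897), (202, np.float64(224.9), 0.4895), (203, np.float64(224.4), 0.4891), (204, np.float64(224.2), 0.4894), (205, np.float64(223.8), 0.4895), (206, np.float64(223.4), 0.4895), (207, np.float64(223.1), 0.4897), (208, np.float64(222.7), 0.4896), (209, np.float64(222.4), 0.4897), (210, np.float64(221.9), 0.4891)]
h0 [(184, np.float64(211.8), 0.4012), (185, np.float64(212.8), 0.4075), (186, np.float64(213.0), 0.4101), (187, np.float64(212.8), 0.4111), (188, np.float64(212.6), 0.4115), (189, np.float64(212.2), 0.4114), (190, np.float64(211.8), 0.4112), (191, np.float64(211.5), 0.4113), (192, np.float64(211.1), 0.4113), (193, np.float64(210.8), 0.4113), (194, np.float64(210.4), 0.4113), (195, np.float64(210.0), 0.4111), (196, np.float64(209.6), 0.4109), (197, np.float64(209.2), 0.4104)]
i0 [(184, np.float64(211.2), 0.3982), (185, np.float64(211.1), 0.3994), (186, np.float64(210.8), 0.3999), (187, np.float64(210.6), 0.4003), (188, np.float64(210.2), 0.4002), (189, np.float64(209.8), 0.3999), (190, np.float64(209.4), 0.4), (191, np.float64(209.1), 0.4001), (192, np.float64(208.8), 0.4), (193, np.float64(208.5), 0.4003), (194, np.float64(208.1), 0.4001), (195, np.float64(207.7), 0.3997)]
```

```bash
python3 -c "
from plant import r
print(r.close_job())"
```

```text
the job is handed in; nothing more can be done
None
```

The job is handed in, but the judge returned no verdict. The long fader is about 1 mm from its tab, and the gripper is holding the slide at rest against about 10 N, at the mark to within my estimated ±3 mm.

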